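# Scoop ball lenses from the sorting tray into the blue dish

## Task

Use the small metal scoop to scoop the three amber glass balls out of the white tray and tip them into the blue dish, not the white one. Do not touch the balls with the fingers. Then set the scoop down upright on the table and let go.

Things in the scene. Friction and masses are not known exactly. Their poses are not given: they have to be found in the camera images.
- scoop: loose flat-bottomed aluminium scoop, 0.15 kg, with an upright black handle post 18 (x) by 30 (y) by 78 mm tall, to be gripped from above: fingers closing along x, TCP 50 mm above the underside, about 50 N. Origin: underside, below the middle of the post; +x to the open mouth, z up. It reaches from x = -9 to +91 mm, 80 mm wide; pan walls 23 mm high, back wall at x = 9 to 12 mm
- scoop_lip (a point): middle of the sharp front edge of the scoop's open mouth, 91 mm ahead of the scoop's origin, 1 mm above its underside. A ramp behind it rises in 9 mm to a crest 1 mm above the pan's floor (floor 2 mm thick, 76 mm wide), which keeps balls in while the scoop is level; they roll out when the mouth is tipped down more than about 30 degrees
- tray: fixed white tray, long along its x; origin: middle of its underside, z up. Outside 260 (x) by 120 by 27.5 mm high, inside 250 by 110, floor 4 mm above the table. The balls lie near its +x end wall (inner face at x = 125 mm). The scoop fits on the floor behind them, mouth to +x; pushed along the floor till its lip meets the end wall, it makes them roll over the lip into the pan
- blue_dish: fixed round blue ceramic bowl, rim 140 mm in diameter and 45 mm high; origin: middle of its underside. A white bowl of the same shape stands near; they change places. Tall optical posts (0.2 to 0.4 m) stand behind the bowls, from x = 0.52 m on: carry things past on the robot's side of them
- ball_a_center (a point): amber glass ball (ball lens), 20 mm in diameter, 11 g, slippery, rolls; this point is its centre. It starts on the tray's floor near the tray's +x end wall, 40 to 85 mm from the tray's middle along +x and within 27 mm of its long middle line
- ball_b_center (a point): amber glass ball (ball lens), 20 mm in diameter, 11 g, slippery, rolls; this point is its centre. It starts on the tray's floor near the tray's +x end wall, 40 to 85 mm from the tray's middle along +x and within 27 mm of its long middle line
- ball_c_center (a point): amber glass ball (ball lens), 20 mm in diameter, 11 g, slippery, rolls; this point is its centre. It starts on the tray's floor near the tray's +x end wall, 40 to 85 mm from the tray's middle along +x and within 27 mm of its long middle line
There are look-alikes about, which are no part of the job. Of the things that look like the scoop, take the one that is nearest to the robot's base at the start.

How it is judged:
By the outcome, as a careful person would: the job done as asked, in the order asked, and still so for the second after the job is handed in, with the robot touching nothing.
It also fails if it takes over 72 s, if anything falls off the work surface, if the arm or the gripper's body presses on something with over 40 N, if the wrist force passes 120 N, or if a joint passes its speed limit or range.

## Robot

A 6-joint arm with a two-finger parallel gripper is mounted at the origin on the work surface; the furniture and walls round the work are solid. World frame = base frame: x ahead of the robot, y to its left, z up, the work surface at z = 0. Lengths are in m, angles in degrees, forces in N, time in s.
With the tool pointing down it reaches from about 0.35 to 0.875 m from the base axis. Payload 4.2 kg.
Tool frame: the origin (TCP) lies between the finger pads, 19 mm behind the fingertips; this is the grasp point; z points along the fingers, y is the line along which they close (so a half turn about z gives the same grasp; the last joint's range is limited). The gripper opens to 87 mm and grips with 3 to 60 N. Pads are 19 mm wide; open, the fingers measure 117 mm over their backs; the gripper's body (75 mm by 190 mm) begins 51 mm behind the grasp point.
Start: joints at [81.795, 22.042, 0.453, 0, -68.411, -14.817], TCP at [0.244, 0.575, 0.241] pointing down, gripper open.
Joint ranges: [-179.83, 179.83], [-69.29, 118.12], [-61.27, 80.66], [-181.25, 117.63], [-171.15, -9.14], [-177.46, 177.46]. Speed limits (degrees/s): [159.86, 159.86, 180, 180, 180, 180].

## Interface

Orientations are given as a 3x3 rotation matrix whose columns are the frame's x, y, z axes.
In Python, from station import sense, cams, r gives the robot as it stands. The module is installed in compiled form; this text tells all that it offers.
- The arm moves only by the tool step_arm, never from a script. Its argument "targets" is text: rows parted by semicolons, each of 4 numbers parted by spaces: the shift along the tool's x, y, z in cm, then the turn about the tool's z in degrees. In form: x y z turn; .... A call has 1 to 12 rows; each row shifts and turns the commanded pose from where the row before left it, along the tool's axes as they then stand; what a row does not reach is not made up. A row lasts 1/12 s, in which the tool goes at most 41.7 mm and 7.16 degrees, less where a joint would pass 70% of its speed; a pose out of reach is approached as far as the arm can. A call with a gripper value outside its range is refused whole. "claw" is the finger opening in cm, from 0 to 8.7, set as the call begins (left out, the last holds). The fingers move at their own pace and stop on an object; the grip force is fixed at half the most. Time passes only in rows, so rows that do not move let the fingers close. It gives the time, the measured TCP pose, the force, the opening and the grip force at its end, in the units of the state.
- sense(): the state, without advancing time (a new reading comes with each control period).
- cams.capture(name): name is "scene" or "side" or "wrist"; returns a dict with "frame" (480x640x3 uint8, blue, green, red), "vertical_fov" (degrees; the focal length in pixels is half the picture's height over the tangent of half this angle, whatever the lens; pixels are square), "cx", "cy" (the principal point, pixels), "dist_coeffs" ([k1, k2, p1, p2, k3] as OpenCV has them; the pictures are not rectified), "eye" and "rotation" of the camera in the world; the wrist camera has in their place "tool_from_camera" (4x4, takes a point from camera to tool coordinates, whose origin is the TCP and whose axes are the flange's). Camera axes: x right, y down, z forward; pixel columns grow to the right and rows downward; lengths in m; the calibration is good to about 2 mm. A picture is of the moment at which its call begins: read the wrist's pose just before it. There is no depth.
- r.finish_job(): hands the job in; it is judged then, once.
The state is a dict: "time_s": time; "joints": joint angles; "joint_velocities": joint speeds; "effort": joint torques, N m; "tcp_pos": TCP position; "ee_rot": TCP orientation; "wrist_force": force on the tool from outside, world axes, zero at the start; "moment": the same for the moment, N m; "gripper_width": opening from 0.0 (shut) to 1.0 (fully open); "gripper_force": force on a finger pad.
Only numpy, scipy, OpenCV 4.12 (cv2) and the standard library are available. Lean on these libraries where they do the work, as an engineer would, in place of code of your own. Each camera call takes 0.05 s, during which the arm holds its last target. There are 200 camera calls.

## Working session

There is one attempt and no reset: what is moved stays moved. The work goes in short steps, Python scripts to look and compute and a tool call to move; the robot and the scene stay as the last step left them, time stands still between calls to the robot, and variables do not carry over. Pictures are saved under pics/ and viewed, at most 10 in all, crops included, and the job is handed in when it is done.

Besides the shell and the picture viewer there is one more tool, called after "Emit:" by a JSON object that holds its "name" and its "arguments". step_arm: Moves the arm, as the interface text tells. Its arguments: {"type":"object","properties":{"targets":{"type":"string"},"claw":{"type":"number"}},"required":["targets"]}

```bash
mkdir -p pics; ls; cat > h.py <<'E'
import numpy as np, cv2, pickle
from station import sense, cams, r
def cap(n,fn):
    s=sense(); c=cams.capture(n); c['tcp']=np.array(s['tcp_pos']); c['R']=np.array(s['ee_rot'])
    cv2.imwrite('pics/%s.png'%fn,c['frame']); pickle.dump(c,open('pics/%s.pkl'%fn,'wb')); return c
def load(fn): return pickle.load(open('pics/%s.pkl'%fn,'rb'))
def KD(c):
    f=240/np.tan(np.radians(c['vertical_fov'])/2)
    return np.array([[f,0,c['cx']],[0,f,c['cy']],[0,0,1.]]),np.array(c['dist_coeffs'],float)
def pose(c):
    if 'eye' in c: return np.array(c['eye']),np.array(c['rotation'])
    T=np.array(c['tool_from_camera']); return c['tcp']+c['R']@T[:3,3], c['R']@T[:3,:3]
def px2w(c,pts,z):
    K,D=KD(c);e,R=pose(c)
    u=cv2.undistortPoints(np.array(pts,float).reshape(-1,1,2),K,D).reshape(-1,2)
    d=np.c_[u,np.ones(len(u))]@R.T
    return e+d*((z-e[2])/d[:,2])[:,None]
def w2px(c,P):
    K,D=KD(c);e,R=pose(c)
    q=(np.array(P,float).reshape(-1,3)-e)@R
    return cv2.projectPoints(q,np.zeros(3),np.zeros(3),K,D)[0].reshape(-1,2)
E
python3 - <<'E'
from h import *
a=cap('scene','s0');b=cap('side','d0');w=cap('wrist','w0')
for c in (a,b,w): print(pose(c),c['vertical_fov'])
print(sense()['ee_rot'],w['tool_from_camera'])
cv2.imwrite('pics/sd0.png',cv2.resize(np.hstack([b['frame'],w['frame']]),(800,300)))
E
```

```text
pics
(array([-0.76319075, -0.70722794,  0.84822295]), array([[ 0.4427884 , -0.46570775,  0.76619496],
       [-0.89662436, -0.23168576,  0.37734131],
       [ 0.00178569, -0.85407143, -0.52015268]])) 42.35764455257251
(array([1.2188031 , 0.77942049, 0.97491849]), array([[-0.76081994,  0.39452331, -0.51527117],
       [ 0.64896092,  0.46049829, -0.60563276],
       [-0.00165476, -0.79516834, -0.60638649]])) 51.16628272714838
(array([0.31626898, 0.54482538, 0.38390541]), array([[-0.39139458, -0.88257428, -0.26052432],
       [-0.92022053,  0.37603038,  0.10860632],
       [ 0.00211191,  0.28224775, -0.95933922]])) 60.93136293223405
[[ 9.20314861e-01 -3.91178041e-01 -5.44541290e-04]
 [-3.91178409e-01 -9.20313603e-01 -1.52463262e-03]
 [ 9.52540447e-05  1.61615485e-03 -9.99998689e-01]] [[-1.65588064e-04 -9.59318586e-01 -2.82325741e-01  7.80372676e-02]
 [ 9.99999979e-01 -1.92130927e-04  6.63301483e-05 -3.59474277e-04]
 [-1.17875250e-04 -2.82325724e-01  9.59318598e-01 -1.43642409e-01]
 [ 0.00000000e+00  0.00000000e+00  0.00000000e+00  1.00000000e+00]]
```

View pics/s0.png

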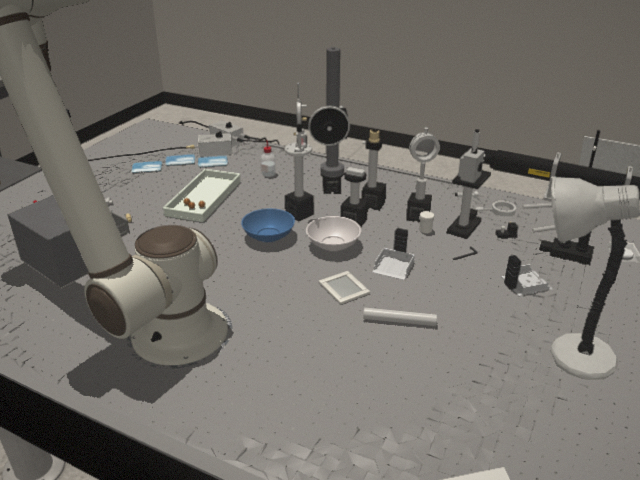

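View pics/sd0.png

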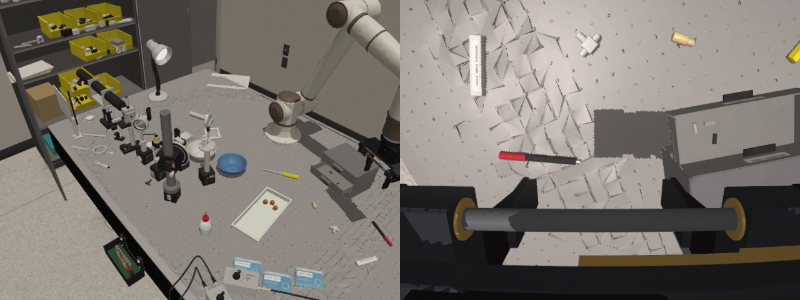

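Scene: the blue bowl is at (268,226) and the white bowl at (333,237). The tray is at (203,195), with the balls at about (187,202), (193,205) and (201,205). There are two scoop-like things: A at (394,262), post at (400,240), and B at (527,280), post at (513,272). A looks nearer to the base. I'll confirm that with numbers and a crop.

```bash
python3 - <<'E'
from h import *
a=load('s0');b=load('d0')
f=a['frame']
A=cv2.resize(f[220:300,310:450],(800,457),interpolation=cv2.INTER_CUBIC)
B=cv2.resize(f[160:225,155:255],(400,260),interpolation=cv2.INTER_CUBIC)
C=cv2.resize(f[245:305,490:560],(303,260),interpolation=cv2.INTER_CUBIC)
o=np.zeros((600,800,3),np.uint8); o[:340]=A[:340]; o[340:]=0
o[340:,:400]=B; o[340:,400:703]=C
cv2.imwrite('pics/c1.png',o)
b2=cv2.resize(b['frame'][210:400,290:490],(800,760)) 
cv2.imwrite('pics/c2.png',b2[100:700])
print(px2w(a,[[394,264],[527,282],[268,236],[333,246],[203,200]],0.0).round(3))
E
```

```text
[[ 0.437 -0.312  0.   ]
 [ 0.506 -0.622  0.   ]
 [ 0.413  0.029  0.   ]
 [ 0.445 -0.144  0.   ]
 [ 0.501  0.3    0.   ]]
```

View pics/c1.png

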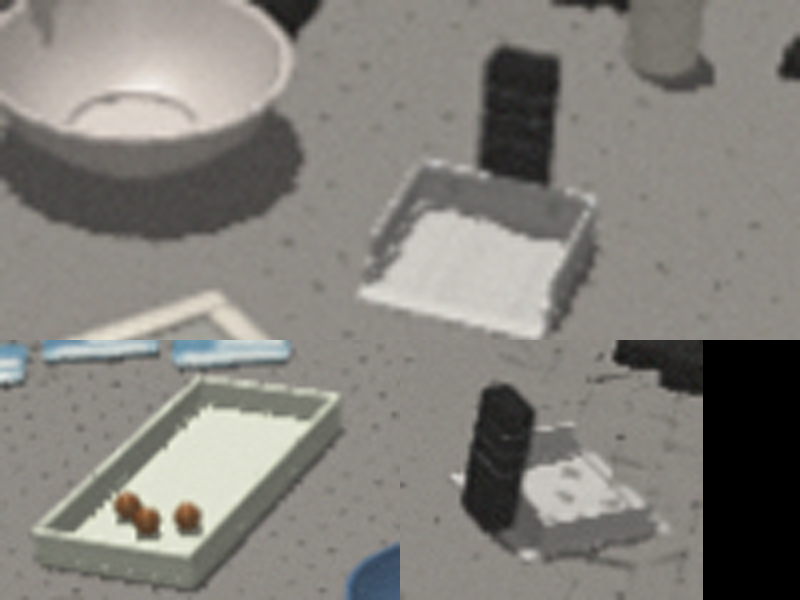

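View pics/c2.png

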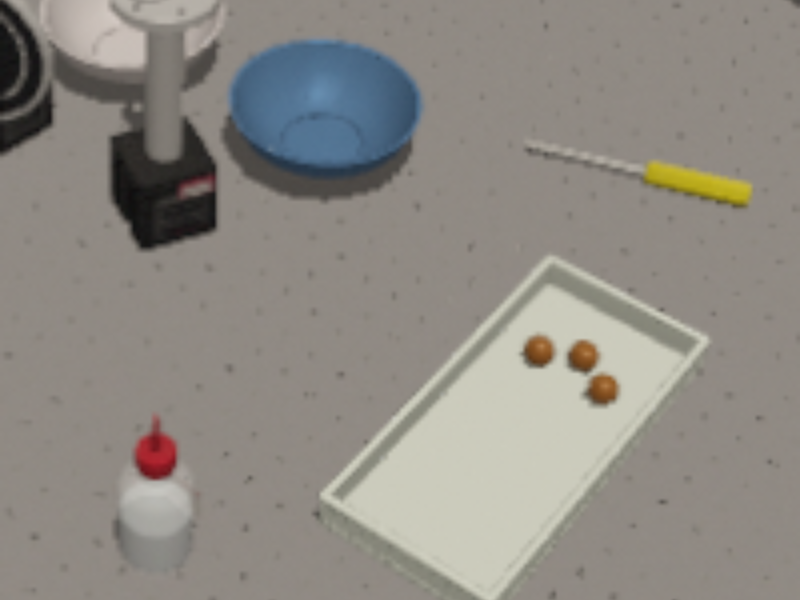

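Scoop A, at about (0.44,-0.31), is 0.53 m from the base and has a plain solid floor. B is about 0.80 m away and has a slotted floor, so A is the one to take. The tray's ball end faces the robot, with three balls near it. Next I'll fit the tray, scoop and bowl.

```bash
python3 - <<'E'
from h import *
a=load('s0');b=load('d0')
np.set_printoptions(suppress=True)
t=px2w(b,[[428,299.25],[467,319.5],[412.5,385],[370.5,358.75]],.0275)[:,:2]; print('tray side',t.round(4))
print('lens',[np.linalg.norm(t[i]-t[i-1]).round(4) for i in range(4)],t.mean(0))
d=(t[0]+t[1]-t[2]-t[3]);print('yaw',np.degrees(np.arctan2(d[1],d[0])))
print('tray scene',px2w(a,[[163.75,208.75],[205,169.5],[240,173.75]],.0275)[:,:2].round(4))
print('balls side',px2w(b,[[424.75,322.75],[435.75,324],[440.75,332.25]],.014)[:,:2].round(4))
print('balls scene',px2w(a,[[186.75,201.25],[191.75,205.25],[202,204.25]],.014)[:,:2].round(4))
l=px2w(a,[[373.4,271.3],[405.4,278.6]],.001)[:,:2];w=px2w(a,[[384.7,248.4],[413.8,254.7]],.023)[:,:2]
print('lip',l.round(4),np.linalg.norm(l[0]-l[1]),'back',w.round(4),np.linalg.norm(w[0]-w[1]))
d=l.mean(0)-w.mean(0);print(np.linalg.norm(d),np.degrees(np.arctan2(d[1],d[0])),'origin',(l.mean(0)-.091*d/np.linalg.norm(d)))
# blue bowl rim: segment blue, fit ellipse in both
for c,n in((a,'s'),(b,'d')):
    h=cv2.cvtColor(c['frame'],cv2.COLOR_BGR2HSV)
    m=cv2.inRange(h,(98,120,40),(118,255,255)); k,L,S,C=cv2.connectedComponentsWithStats(m)
    i=1+np.argmax(S[1:,4]);ys,xs=np.where(L==i);hull=cv2.convexHull(np.c_[xs,ys].astype(np.float32))[:,0]
    P=px2w(c,hull,.045)[:,:2]
    # top rim: fit circle of r .07 by trimmed
    from scipy.optimize import least_squares
    q=least_squares(lambda p:np.hypot(*(P-p).T)-.07,P.mean(0),loss='soft_l1',f_scale=.002)
    print('bowl',n,S[i],q.x.round(4),np.median(np.abs(q.fun)))
E
```

```text
tray side [[0.4021 0.2307]
 [0.3822 0.3451]
 [0.6366 0.3876]
 [0.6563 0.2722]]
lens [np.float64(0.2575), np.float64(0.1161), np.float64(0.2579), np.float64(0.117)] [0.51931636 0.3088951 ]
yaw -170.63035889462267
tray scene [[0.3707 0.335 ]
 [0.6266 0.3795]
 [0.6489 0.2659]]
balls side [[0.4621 0.2735]
 [0.4439 0.2951]
 [0.456  0.3217]]
balls scene [[0.4537 0.3209]
 [0.4407 0.2938]
 [0.4584 0.2712]]
lip [[ 0.3847 -0.2795]
 [ 0.3902 -0.3586]] 0.07929777148337638 back [[ 0.459  -0.2781]
 [ 0.4641 -0.3521]] 0.0741010954101256
0.07418782730677007 -176.93922372801694 origin [ 0.47833489 -0.31419489]
bowl s [292 222   1   1   1] [ 0.4873 -0.0794] 8.334415449451349e-09
bowl d [364 276   3   1   3] [0.4797 0.0678] 0.06724956581672617
```

```bash
python3 - <<'E'
from h import *
from scipy.optimize import least_squares
np.set_printoptions(suppress=True)
a=load('s0');b=load('d0')
for c,n,box in((a,'s',(235,200,305,250)),(b,'d',(335,235,405,290))):
    x0,y0,x1,y1=box;f=c['frame'][y0:y1,x0:x1].astype(int)
    m=((f[...,0]-f[...,2])>25).astype(np.uint8);k,L,S,C=cv2.connectedComponentsWithStats(m)
    i=1+np.argmax(S[1:,4]);ys,xs=np.where(L==i);hull=cv2.convexHull(np.c_[xs+x0,ys+y0].astype(np.float32))[:,0]
    # rim circle projected; score: hull of rim circle + foot circle (r~.035,z=0)
    t=np.linspace(0,2*np.pi,60)
    def res(p):
        pr=np.r_[np.c_[p[0]+.07*np.cos(t),p[1]+.07*np.sin(t),t*0+.045],np.c_[p[0]+p[2]*np.cos(t),p[1]+p[2]*np.sin(t),t*0]]
        h=cv2.convexHull(w2px(c,pr).astype(np.float32))
        return [cv2.pointPolygonTest(h,(float(x),float(y)),True) for x,y in hull]
    q=least_squares(res,[.45,.03,.035],diff_step=1e-3)
    print(n,S[i],q.x.round(4),np.abs(q.fun).max())
print('bases',px2w(a,[[420,218],[427,233],[463,235],[299,216],[352,220],[330,190],[373,205]],0)[:,:2].round(3))
print('side base post',px2w(b,[[333.75,292.5],[327,270]],0)[:,:2].round(3))
E
```

```text
s [   6    8   54   34 1284] [0.4136 0.0284 0.0277] 1.0585492816641882
d [  12   10   49   34 1278] [0.4205 0.0299 0.0318] 0.8354945898057696
bases [[ 0.681 -0.297]
 [ 0.613 -0.339]
 [ 0.646 -0.428]
 [ 0.543  0.007]
 [ 0.588 -0.134]
 [ 0.722 -0.002]
 [ 0.693 -0.153]]
side base post [[ 0.557  0.026]
 [ 0.51  -0.058]]
```

Blue bowl at about (0.417, 0.029) in both views. The post bases start at x ≥ 0.52. Now moving to hover over the scoop.

Emit:
{"name": "step_arm", "arguments": {"targets": "1.2 1.5 0 0;2.3 3 0 0;2.3 3 0 0;2.3 3 0 0;2.3 3 0 0;2.3 3 0 0;2.3 3 0 0;2.3 3 0 0;2.3 3 0 0;2.3 3 0 0;2.3 3 0 0;2.3 3 0 0", "claw": 8.7}}

```text
time_s: 1.15
tcp_pos: [0.3531, 0.1522, 0.2413]
ee_rot: [[0.921, -0.39, 0.0], [-0.39, -0.921, 0.0], [0.0, -0.0, -1.0]]
wrist_force: [1.0, -0.2, 0.3]
gripper_width: 1.0
gripper_force: 0.0
```

Emit:
{"name": "step_arm", "arguments": {"targets": "2.3 3 0 0;2.3 3 0 0;2.3 3 0 0;2.3 3 0 0;2.3 3 0 0;2.3 3 0 0;2.3 3 0 0;2.3 3 0 0;2.3 3 0 0;2.3 3 0 0;2.3 3 0 0;2.3 3 0 0"}}

```text
time_s: 2.15
tcp_pos: [0.4665, -0.2872, 0.2409]
ee_rot: [[0.92, -0.392, -0.0], [-0.392, -0.92, 0.0], [-0.001, -0.0, -1.0]]
wrist_force: [0.4, 0.8, 0.5]
gripper_width: 1.001
gripper_force: 0.0
```

Emit:
{"name": "step_arm", "arguments": {"targets": "0 0 0 7;0 0 0 7;0 0 0 7;0 0 0 7;0 0 0 7;0 0 0 7;0 0 0 7;0 0 0 7;0 0 0 7;0 0 0 1;0 0 0 0;0 0 0 0"}}

```text
time_s: 3.15
tcp_pos: [0.4665, -0.2851, 0.2411]
ee_rot: [[0.054, -0.999, -0.0], [-0.999, -0.054, 0.0], [-0.0, 0.0, -1.0]]
wrist_force: [0.3, -0.3, -0.7]
gripper_width: 1.001
gripper_force: 0.0
```

```bash
python3 - <<'E'
from h import *
np.set_printoptions(suppress=True)
s=sense();print(s['time_s'],s['tcp_pos'],s['joints'],np.round(s['ee_rot'],4))
c=cap('wrist','w1')
E
```

```text
3.15 [ 0.46649264 -0.28514764  0.24111759] [-14.44471717  14.4451665  -10.62749107  -0.00677624 -64.94473299
  17.56669661] [[ 0.0544 -0.9985 -0.0003]
 [-0.9985 -0.0544  0.0002]
 [-0.0002  0.0003 -1.    ]]
```

View pics/w1.png

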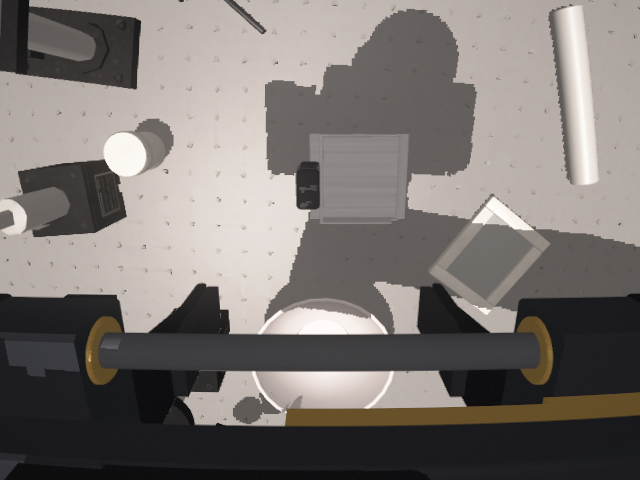

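The wrist view shows the scoop with its post top at about (308,183) and its pan spanning x 310–407, y 134–222. The lip is on the right (-x). The white bowl is at the bottom.

```bash
python3 - <<'E'
from h import *
np.set_printoptions(suppress=True)
c=load('w1')
print('post top',px2w(c,[[297,163],[320,163],[297,203],[320,203],[308.5,183]],.078).round(4))
P=px2w(c,[[407,134],[405,222]],.012);print('lip side',P.round(4),np.linalg.norm(P[0]-P[1]))
for z in(.001,.023):
  P=px2w(c,[[407,134],[405,222],[310,134],[310,220]],z);print(P.round(4)[:,:2].tolist(),np.linalg.norm(P[0]-P[1]))
def model(o,y):
  R=np.array([[np.cos(y),-np.sin(y),0],[np.sin(y),np.cos(y),0],[0,0,1]])
  L=np.array([[91,-40,1],[91,40,1],[9,-40,23],[9,40,23],[-9,-15,78],[9,-15,78],[-9,15,78],[9,15,78]])/1e3
  return w2px(c,L@R.T+[*o,0])
print(model([.478,-.314],np.radians(-177)).round(0).tolist())
f=c['frame'];cv2.imwrite('pics/w1c.png',cv2.resize(f[110:240,270:430],(800,650))[:600])
E
```

```text
post top [[ 0.4858 -0.3322  0.078 ]
 [ 0.4687 -0.3331  0.078 ]
 [ 0.4846 -0.3019  0.078 ]
 [ 0.4671 -0.3029  0.078 ]
 [ 0.4766 -0.3177  0.078 ]]
lip side [[ 0.3921 -0.3569  0.012 ]
 [ 0.3851 -0.2764  0.012 ]] 0.08083219019367617
[[0.3897, -0.3567], [0.3825, -0.2738], [0.4786, -0.3515], [0.4747, -0.2708]] 0.08321761602232916
[[0.3944, -0.3571], [0.3876, -0.2789], [0.4782, -0.3522], [0.4745, -0.276]] 0.07844676436502314
[[403.0, 217.0], [408.0, 132.0], [318.0, 222.0], [318.0, 132.0], [295.0, 207.0], [318.0, 207.0], [294.0, 168.0], [318.0, 168.0]]
```

View pics/w1c.png

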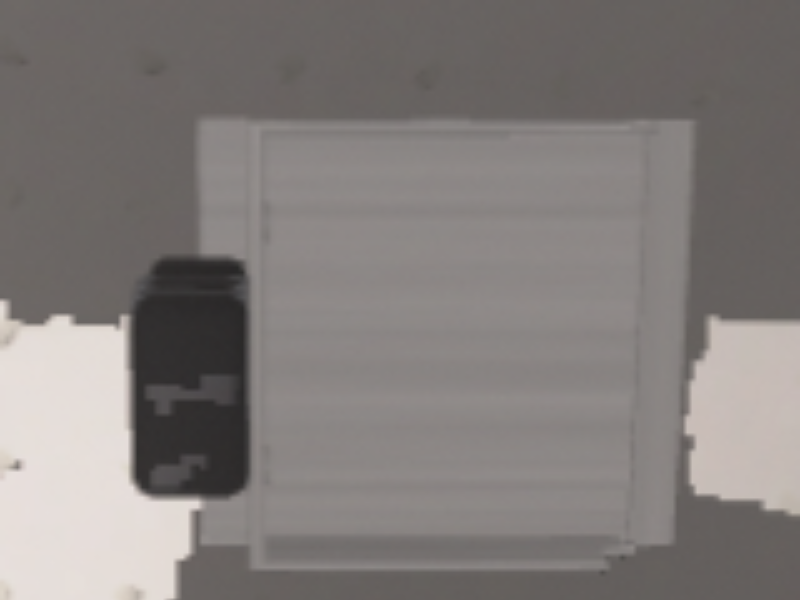

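Emit:
{"name": "step_arm", "arguments": {"targets": "1.4 -0.45 0 0;1.4 -0.45 2 0;0 0 3.5 0;0 0 3.5 0;0 0 3.5 0;0 0 3 0;0 0 2 0;0 0 1 0;0 0 0.5 0;0 0 0 0"}}

```text
time_s: 4.03
tcp_pos: [0.4771, -0.3127, 0.0508]
ee_rot: [[0.053, -0.999, -0.001], [-0.999, -0.053, 0.0], [-0.0, 0.001, -1.0]]
wrist_force: [0.5, -0.3, 0.6]
gripper_width: 0.998
gripper_force: 0.0
```

```bash
python3 - <<'E'
from h import *
s=sense();print(s['tcp_pos'],s['wrist_force'])
E
```

```text
[ 0.47706972 -0.31273151  0.05081062] [ 0.52404955 -0.26185546  0.5594435 ]
```

Emit:
{"name": "step_arm", "arguments": {"targets": "0 0 0 0;0 0 0 0;0 0 0 0;0 0 0 0;0 0 0 0;0 0 0 0;0 0 0 0;0 0 0 0;0 0 0 0;0 0 0 0", "claw": 0}}

```text
time_s: 4.87
tcp_pos: [0.477, -0.3127, 0.0512]
ee_rot: [[0.052, -0.999, -0.0], [-0.999, -0.052, 0.0], [-0.0, 0.0, -1.0]]
wrist_force: [-1.2, 0.2, 0.2]
gripper_width: 0.326
gripper_force: 0.0
```

Emit:
{"name": "step_arm", "arguments": {"targets": "0 0 0 0;0 0 0 0;0 0 0 0;0 0 0 0;0 0 0 0;0 0 0 0"}}

```text
time_s: 5.37
tcp_pos: [0.477, -0.3127, 0.0512]
ee_rot: [[0.052, -0.999, -0.0], [-0.999, -0.052, 0.0], [-0.0, 0.0, -1.0]]
wrist_force: [-0.3, -0.4, -0.5]
gripper_width: 0.204
gripper_force: 30.0
```

Emit:
{"name": "step_arm", "arguments": {"targets": "0 0 -0.5 0;0 0 -1 0;0 0 -2 0;0 0 -2 0;0 0 -2 0;0 0 -2 0;0 0 -2 0;0 0 -1 0;0 0 0 0"}}

```text
time_s: 6.12
tcp_pos: [0.4785, -0.3133, 0.1796]
ee_rot: [[0.052, -0.999, 0.006], [-0.999, -0.052, -0.003], [0.003, -0.006, -1.0]]
wrist_force: [0.5, -0.5, -0.5]
gripper_width: 0.205
gripper_force: 30.0
```

```bash
python3 - <<'E'
from h import *
s=sense();print(s['tcp_pos'],s['gripper_width']*87,s['gripper_force'],s['wrist_force'],s['joints'])
c=cap('wrist','w2');
E
```

```text
[ 0.47849376 -0.31330884  0.17962498] 17.845230594195485 29.98755714856088 [ 0.54055009 -0.45153876 -0.48570499] [-1.69728259e+01  1.97045779e+01 -1.25555789e+01  4.28402386e-02
 -5.73628927e+01  1.99538298e+01]
```

View pics/w2.png

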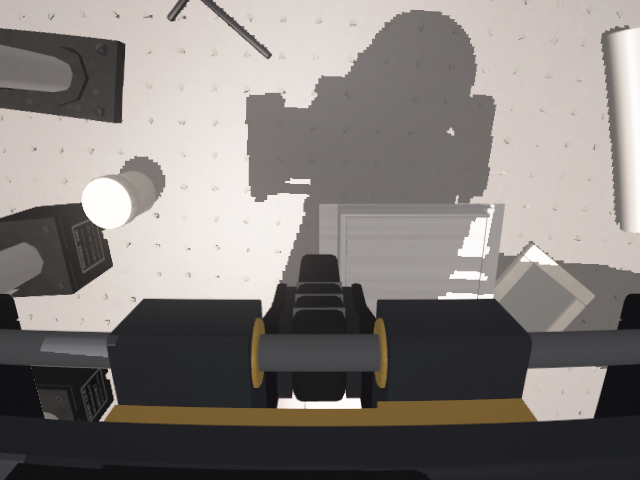

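The scoop is gripped: the opening matches the 18 mm post at 30 N, and it is lifted. Before moving to the tray I'll check where the grey box stands, for clearance.

```bash
python3 - <<'E'
from h import *
a=load('s0');b=load('d0')
print(px2w(a,[[65,283],[130,262],[12,252]],0)[:,:2].round(3))
for z in(.05,.1,.15,.2): print(z,px2w(a,[[60,230],[130,225],[65,195]],z)[:,:2].round(3).tolist(),px2w(b,[[498,275],[558,315],[590,278]],z)[:,:2].round(3).tolist())
E
```

```text
[[0.016 0.352]
 [0.155 0.273]
 [0.052 0.58 ]]
0.05 [[0.133, 0.476], [0.233, 0.33], [0.279, 0.61]] [[0.202, 0.31], [0.213, 0.503], [0.014, 0.492]]
0.1 [[0.076, 0.402], [0.17, 0.265], [0.214, 0.528]] [[0.257, 0.336], [0.267, 0.518], [0.079, 0.508]]
0.15 [[0.02, 0.328], [0.108, 0.2], [0.148, 0.445]] [[0.312, 0.361], [0.321, 0.533], [0.144, 0.523]]
0.2 [[-0.036, 0.253], [0.045, 0.135], [0.083, 0.363]] [[0.367, 0.386], [0.376, 0.548], [0.209, 0.539]]
```

Emit:
{"name": "step_arm", "arguments": {"targets": "-0.8 1.1 0 0;-1.7 2.1 0 0;-1.7 2.1 0 0;-1.7 2.1 0 0;-2.5 1.1 -0.5 0;-3.5 0 -0.5 0;-3.7 -0.2 -0.5 0;-3.7 -0.2 -0.5 0;-3.7 -0.2 -0.5 0;-3.7 -0.2 -0.5 0;-3 -0.2 -0.5 0;-1.5 0 0 0"}}

```text
time_s: 7.17
tcp_pos: [0.3857, -0.0025, 0.2112]
ee_rot: [[0.055, -0.998, 0.0], [-0.998, -0.055, 0.0], [-0.0, -0.0, -1.0]]
wrist_force: [-0.2, -0.4, -1.7]
gripper_width: 0.208
gripper_force: 30.0
```

Emit:
{"name": "step_arm", "arguments": {"targets": "-1.5 -0.1 -0.5 0;-3.5 -0.2 -0.5 0;-3.7 -0.2 -0.5 0;-3.7 -0.2 -0.5 0;-3.7 -0.2 -0.5 0;-3.7 -0.2 -0.5 0;-3.7 -0.5 0 0;-3.5 -1.5 0 0;-3 -2.3 0 0;-2.5 -2.5 0 0;-2.5 -2.5 0 0;-2.5 -2.5 0 0"}}

```text
time_s: 8.17
tcp_pos: [0.4954, 0.3771, 0.2388]
ee_rot: [[0.053, -0.999, -0.003], [-0.999, -0.053, -0.003], [0.003, 0.003, -1.0]]
wrist_force: [0.1, -0.0, -1.1]
gripper_width: 0.204
gripper_force: 30.0
```

Emit:
{"name": "step_arm", "arguments": {"targets": "-2.5 -1.5 0 0;-2 0 0 -3.2;-1 0 0 -3.2;0 0 0 0;0 0 0 0"}}

```text
time_s: 8.58
tcp_pos: [0.5061, 0.4316, 0.2388]
ee_rot: [[0.162, -0.987, -0.003], [-0.987, -0.162, -0.003], [0.003, 0.003, -1.0]]
wrist_force: [-1.0, -0.8, -2.2]
gripper_width: 0.203
gripper_force: 30.0
```

```bash
python3 - <<'E'
from h import *
s=sense();print(s['tcp_pos'],s['wrist_force'],s['joints'])
c=cap('wrist','w3');
E
```

```text
[0.50610134 0.43158859 0.23876517] [-0.98242435 -0.8423254  -2.21073798] [ 5.43447299e+01  2.61998873e+01  6.69195273e+00 -3.14281543e-02
 -7.07450429e+01 -4.49963686e+01]
```

View pics/w3.png

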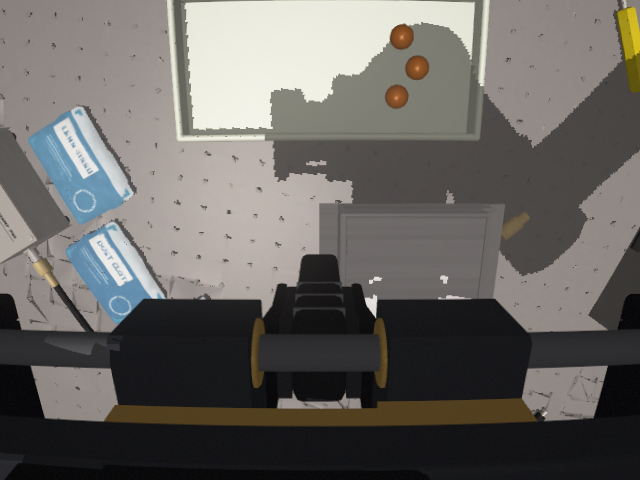

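The tray's outer +y rim corners are at (179,140) and (480,138), and its +x end runs up to (488,0). The balls are at (401,37), (417,68) and (396,97). The scoop's lip corner is at (503,205).

```bash
python3 - <<'E'
from h import *
np.set_printoptions(suppress=True)
c=load('w3');b=load('d0')
P=px2w(c,[[179,140],[480,138],[488,1]],.0275)[:,:2];print('rim',P.round(4),np.linalg.norm(P[0]-P[1]))
d=P[1]-P[0];print('yaw',np.degrees(np.arctan2(d[1],d[0])))
B=px2w(c,[[401,37],[417,68],[396,97]],.014)[:,:2];print('balls',B.round(4))
I=px2w(c,[[190,130],[474,130.5],[479,1]],.0275)[:,:2];print('inner top?',I.round(4),np.linalg.norm(I[0]-I[1]))
L=px2w(c,[[503,205]],c['tcp'][2]-.049)[0];print('lip corner tool',(c['R'].T@(L-c['tcp'])).round(4))
def corners(c,o,y,inner=0):
  y=np.radians(y);R=np.array([[np.cos(y),-np.sin(y)],[np.sin(y),np.cos(y)]])
  X,Y=(.125,.055) if inner else (.13,.06)
  q=np.array([[X,Y],[X,-Y],[-X,-Y],[-X,Y]])@R.T+o
  return w2px(c,np.c_[q,np.full(4,.0275)])
for cc in (c,b,load('s0')): print(corners(cc,np.array([.5165,.3065]),-170.6).round(1).tolist())
E
```

```text
rim [[0.6344 0.3875]
 [0.3798 0.3437]
 [0.3996 0.2361]] 0.25842973479842135
yaw -170.24112861204927
balls [[0.4618 0.2737]
 [0.4432 0.2957]
 [0.4562 0.3223]]
inner top? [[0.6257 0.3778]
 [0.3866 0.3385]
 [0.4069 0.2376]] 0.24236851281777724
lip corner tool [0.0392 0.0895 0.0494]
[[492.6, -11.4], [481.2, 139.1], [178.5, 139.2], [168.2, -12.5]]
[[427.7, 297.6], [467.7, 318.6], [412.8, 384.4], [369.9, 357.4]]
[[202.0, 213.0], [162.8, 206.8], [204.6, 168.0], [240.3, 172.9]]
```

Emit:
{"name": "step_arm", "arguments": {"targets": "1.5 -0.8 0 0;3 -1.7 0 0;3 -1.7 0 0;3 -1.7 0 0;2 -1 2 0;0 0 3.5 0;0 0 3.5 0;0 0 3 0;0 0 2 0;0 0 1 0;0 0 0 0"}}

```text
time_s: 9.55
tcp_pos: [0.5938, 0.3178, 0.0885]
ee_rot: [[0.161, -0.987, -0.005], [-0.987, -0.161, -0.004], [0.003, 0.005, -1.0]]
wrist_force: [-0.3, -0.3, -2.9]
gripper_width: 0.208
gripper_force: 30.0
```

```bash
python3 - <<'E'
from h import *
s=sense();p=np.array(s['tcp_pos'])[:2]-[.517,.307];y=np.radians(-170.5);u=np.array([np.cos(y),np.sin(y)]);v=np.array([-u[1],u[0]])
print(s['tcp_pos'],'tray xy',p@u,p@v,np.degrees(np.arctan2(s['ee_rot'][1][1],s['ee_rot'][0][1])),s['wrist_force'])
E
```

```text
[0.59378999 0.31784658 0.08852074] tray xy -0.0775270618761455 0.0019761828603770343 -170.7191815078854 [-0.25562275 -0.302525   -2.86383482]
```

Emit:
{"name": "step_arm", "arguments": {"targets": "-0.2 0 1.5 0;0 0 1 0;0 0 0.5 0;0 0 0 0;0 0 0 0"}}

```text
time_s: 9.97
tcp_pos: [0.5953, 0.3218, 0.062]
ee_rot: [[0.163, -0.987, 0.001], [-0.987, -0.163, 0.0], [-0.0, -0.001, -1.0]]
wrist_force: [0.8, 0.0, -2.0]
gripper_width: 0.207
gripper_force: 30.0
```

Emit:
{"name": "step_arm", "arguments": {"targets": "0 0 0.15 0;0 0 0.1 0;0 0 0.05 0;0 0 0 0;0 0 0 0"}}

```text
time_s: 10.38
tcp_pos: [0.595, 0.3218, 0.0584]
ee_rot: [[0.163, -0.987, 0.0], [-0.987, -0.163, 0.0], [-0.0, -0.0, -1.0]]
wrist_force: [0.2, 0.2, -1.5]
gripper_width: 0.206
gripper_force: 30.0
```

Emit:
{"name": "step_arm", "arguments": {"targets": "0 0 0.2 0;0 0 0.1 0;0 0 0 0;0 0 0 0"}}

```text
time_s: 10.72
tcp_pos: [0.5953, 0.322, 0.0562]
ee_rot: [[0.163, -0.987, 0.001], [-0.987, -0.163, 0.001], [-0.0, -0.001, -1.0]]
wrist_force: [-1.0, -0.9, 4.6]
gripper_width: 0.207
gripper_force: 30.0
```

Emit:
{"name": "step_arm", "arguments": {"targets": "0 0 0.05 0;0 0 0 0;0 0 0 0"}}

```text
time_s: 10.97
tcp_pos: [0.5953, 0.322, 0.0562]
ee_rot: [[0.163, -0.987, 0.001], [-0.987, -0.163, 0.0], [-0.0, -0.001, -1.0]]
wrist_force: [-2.0, 0.1, 6.9]
gripper_width: 0.202
gripper_force: 30.0
```

Emit:
{"name": "step_arm", "arguments": {"targets": "0 0.5 0 0;0 1 0 0;0 1 0 0;0 1 0 0;0 1 0 0;0 1 0 0;0 1 0 0;0 1 0 0;0 1 0 0;0 1 0 0;0 0.5 0 0"}}

```text
time_s: 11.88
tcp_pos: [0.4971, 0.3067, 0.0564]
ee_rot: [[0.164, -0.986, 0.004], [-0.986, -0.164, 0.003], [-0.002, -0.005, -1.0]]
wrist_force: [3.3, 1.7, 5.3]
gripper_width: 0.205
gripper_force: 30.0
```

Emit:
{"name": "step_arm", "arguments": {"targets": "0 0.5 0 0;0 0.4 0 0;0 0.2 0 0;0 0.1 0 0;0 0 0 0"}}

```text
time_s: 12.3
tcp_pos: [0.486, 0.305, 0.0564]
ee_rot: [[0.164, -0.986, 0.005], [-0.986, -0.164, 0.003], [-0.003, -0.005, -1.0]]
wrist_force: [3.3, 0.6, 6.4]
gripper_width: 0.208
gripper_force: 30.0
```

```bash
python3 - <<'E'
from h import *
s=sense();p=np.array(s['tcp_pos'])[:2]-[.517,.307];y=np.radians(-170.5);u=np.array([np.cos(y),np.sin(y)]);v=np.array([-u[1],u[0]])
print(s['tcp_pos'],'lip tray xy',p@u+.091,p@v,s['wrist_force'])
a=cap('scene','s3');b=cap('side','d3')
o=np.hstack([cv2.resize(a['frame'][150:225,155:255],(400,300),interpolation=cv2.INTER_CUBIC),cv2.resize(b['frame'][265:355,370:490],(400,300),interpolation=cv2.INTER_CUBIC)])
w=cap('wrist','w4')['frame'];cv2.imwrite('pics/c4.png',np.vstack([o,cv2.resize(w[150:330,200:600],(667,300)).copy() if 0 else cv2.resize(w[180:330,240:640],(800,300))]))
E
```

```text
[0.48603034 0.30503083 0.0563978 ] lip tray xy 0.1218699390018014 -0.0031693022887525368 [3.2829805  0.64183921 6.37888775]
```

View pics/c4.png

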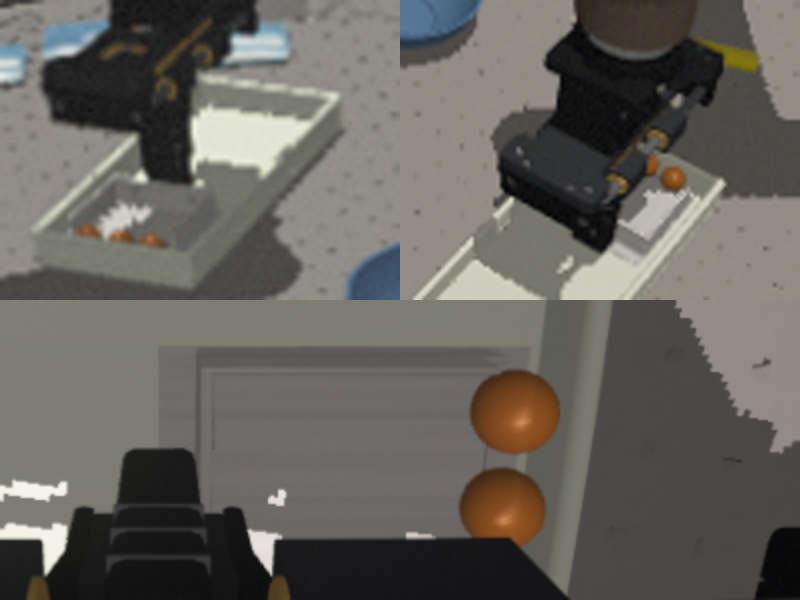

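The balls sit against the end wall at the lip, which is about 3 mm short of the wall. Pushing on.

Emit:
{"name": "step_arm", "arguments": {"targets": "0 0.2 0 0;0 0.1 0 0;0 0.1 0 0;0 0 0 0;0 0 0 0;0 0 0 0"}}

```text
time_s: 12.95
tcp_pos: [0.4833, 0.3047, 0.0567]
ee_rot: [[0.165, -0.986, 0.007], [-0.986, -0.165, 0.004], [-0.003, -0.007, -1.0]]
wrist_force: [5.8, 0.3, 4.8]
gripper_width: 0.204
gripper_force: 30.0
```

```bash
cat > chk.py <<'E'
from h import *
import sys
n=sys.argv[1]
s=sense();p=np.array(s['tcp_pos'])[:2]-[.517,.307];y=np.radians(-170.5);u=np.array([np.cos(y),np.sin(y)])
print(s['tcp_pos'],'lip tray x',p@u+.091,s['wrist_force'])
for k in('scene','side','wrist'):
    c=cap(k,k+n);f=c['frame'].astype(int)
    m=((f[...,2]>60)&(f[...,2]>1.5*f[...,1])&(f[...,1]>1.3*f[...,0])).astype(np.uint8)
    if k=='scene': m[:,:150]=0;m[:,300:]=0
    _,L,S,C=cv2.connectedComponentsWithStats(m)
    for i in range(1,len(S)):
        if S[i,4]>(150 if k=='wrist' else 8): print(k,C[i].round(1),S[i].tolist())
E
python3 chk.py 5
```

```text
[0.48334843 0.30472959 0.05665034] lip tray x 0.12456478747786376 [5.79435023 0.30386382 4.83185533]
scene [186.7 208. ] [185, 207, 5, 3, 13]
scene [194.  209.1] [192, 208, 5, 3, 13]
side [449.2 320.8] [446, 318, 7, 7, 34]
side [193.7 411.2] [192, 409, 4, 6, 9]
wrist [466.4 235.2] [445, 218, 43, 37, 1322]
wrist [461.3 281.7] [441, 263, 42, 36, 1216]
```

Emit:
{"name": "step_arm", "arguments": {"targets": "0 0.15 0 0;0 0.15 0 0;0 0.1 0 0;0 0 0 0;0 0 0 0;0 0 0 0"}}

```text
time_s: 13.6
tcp_pos: [0.4827, 0.305, 0.0574]
ee_rot: [[0.166, -0.986, 0.013], [-0.986, -0.166, 0.007], [-0.005, -0.014, -1.0]]
wrist_force: [13.9, -1.4, 2.3]
gripper_width: 0.206
gripper_force: 30.0
```

```bash
python3 chk.py 6
```

```text
[0.4826778  0.30502331 0.05742127] lip tray x 0.12517774490738676 [13.94733222 -1.42407335  2.3429866 ]
scene [186.5 208. ] [185, 207, 4, 3, 12]
scene [194.  208.9] [192, 208, 5, 3, 11]
side [449.3 321. ] [446, 318, 7, 7, 33]
wrist [465.9 234.9] [445, 217, 43, 38, 1319]
wrist [461.  281.3] [441, 263, 41, 36, 1231]
```

Emit:
{"name": "step_arm", "arguments": {"targets": "0 -0.35 -0.05 0;0 0 0 0;0 0 0 0;0 0 0 0"}}

```text
time_s: 14.08
tcp_pos: [0.4832, 0.3047, 0.0568]
ee_rot: [[0.164, -0.986, 0.007], [-0.986, -0.164, 0.005], [-0.004, -0.008, -1.0]]
wrist_force: [6.8, 0.3, 3.2]
gripper_width: 0.205
gripper_force: 30.0
```

```bash
python3 chk.py 7
```

```text
[0.48322179 0.30471312 0.05680965] lip tray x 0.12469240226754177 [6.81291714 0.26211498 3.17981777]
scene [186.8 208. ] [185, 207, 5, 3, 12]
scene [194. 209.] [192, 208, 5, 3, 13]
side [449.2 320.9] [446, 318, 7, 7, 36]
wrist [466.2 235.2] [445, 218, 43, 37, 1329]
wrist [461.1 281.7] [441, 263, 42, 36, 1223]
```

Emit:
{"name": "step_arm", "arguments": {"targets": "0 -0.5 -0.05 0;0 -1 0 0;0 -1 0 0;0 -1 0 0;0 -0.5 0 0;0 0 0 0;0 0 0 0;0 1 0 0;0 2 0 0;0 1 0 0;0 0 0 0;0 0 0 0"}}

```text
time_s: 15.23
tcp_pos: [0.483, 0.3052, 0.0577]
ee_rot: [[0.165, -0.986, 0.008], [-0.986, -0.165, 0.006], [-0.005, -0.009, -1.0]]
wrist_force: [7.8, 0.8, 1.3]
gripper_width: 0.204
gripper_force: 30.0
```

```bash
python3 chk.py 8
```

```text
[0.48300671 0.30518853 0.05771601] lip tray x 0.12482607169343624 [7.78713856 0.80420804 1.26823769]
scene [180.7 204. ] [179, 203, 5, 3, 13]
scene [188.9 206.4] [187, 204, 5, 5, 17]
scene [195.2 206.9] [194, 205, 4, 5, 10]
side [446.8 323.9] [444, 321, 7, 7, 33]
wrist [440.  235.1] [419, 218, 43, 37, 1319]
wrist [434.9 281.5] [415, 262, 41, 38, 1258]
```

Emit:
{"name": "step_arm", "arguments": {"targets": "0 0 -0.05 0;0 -0.05 -0.05 0;0 -0.05 -0.05 0;0 -0.05 -0.1 0;0 -0.05 -0.1 0;0 0 -0.1 0;0 0 -0.1 0"}}

```text
time_s: 15.97
tcp_pos: [0.4833, 0.3044, 0.0607]
ee_rot: [[0.163, -0.987, 0.004], [-0.987, -0.163, 0.003], [-0.003, -0.004, -1.0]]
wrist_force: [6.5, 1.7, -5.6]
gripper_width: 0.204
gripper_force: 30.0
```

```bash
python3 chk.py 9
```

```text
[0.48332699 0.30436184 0.06070885] lip tray x 0.12464662720120787 [ 6.46753952  1.66693107 -5.62110659]
scene [180.2 203.5] [179, 202, 4, 5, 12]
scene [188.8 205.1] [187, 203, 5, 5, 13]
scene [195.3 206. ] [194, 204, 4, 5, 9]
side [446.6 322.4] [444, 319, 7, 7, 33]
side [193.6 410.9] [192, 409, 4, 6, 9]
wrist [439.8 235.1] [419, 218, 43, 37, 1316]
wrist [434.8 281.4] [415, 262, 41, 38, 1261]
```

Emit:
{"name": "step_arm", "arguments": {"targets": "0 -0.05 -0.2 0;0 -0.05 -0.2 0;0 -0.05 -0.3 0;0 0 -0.4 0;0 0 -0.5 0;0 0 -0.6 0;0 0 -0.8 0;0 0 -0.8 0;0 0 -0.8 0;0 0 -0.6 0;0 0 -0.3 0;0 0 0 0"}}

```text
time_s: 17.12
tcp_pos: [0.4837, 0.3036, 0.1173]
ee_rot: [[0.163, -0.987, 0.001], [-0.987, -0.163, 0.001], [-0.001, -0.001, -1.0]]
wrist_force: [0.6, 1.1, -1.9]
gripper_width: 0.203
gripper_force: 30.0
```

```bash
python3 chk.py 10
```

```text
[0.48365879 0.30363264 0.11734485] lip tray x 0.12443972627417929 [ 0.5830851   1.07688453 -1.88457659]
scene [178.5 184.8] [177, 184, 5, 3, 11]
scene [186.9 186.8] [185, 185, 5, 5, 13]
side [442.6 304.3] [441, 302, 4, 5, 11]
side [449.6 307.1] [447, 304, 7, 7, 35]
wrist [439.1 235.5] [418, 218, 43, 38, 1337]
wrist [434.  281.8] [414, 263, 41, 37, 1252]
```

```bash
python3 - <<'E'
from h import *
for n in('scene9','scene10'):
    f=load(n)['frame'].astype(int); m=(f[...,2]>1.4*f[...,0]+10); m[:,:165]=0;m[:,215:]=0;m[:175]=0;m[215:]=0
    _,L,S,C=cv2.connectedComponentsWithStats(m.astype(np.uint8))
    print(n,[(C[i].round(1).tolist(),S[i].tolist()) for i in range(1,len(S)) if S[i,4]>3])
E
```

```text
scene9 [([181.0, 203.9], [178, 201, 7, 7, 34]), ([188.9, 205.3], [186, 203, 7, 6, 33]), ([195.7, 206.1], [194, 204, 5, 6, 21])]
scene10 [([179.1, 185.8], [176, 183, 7, 7, 32]), ([186.8, 187.0], [184, 184, 7, 7, 33]), ([193.8, 187.7], [192, 185, 5, 7, 24])]
```

All three balls are in the pan and lifted. I'll turn the mouth to -y, gently, over the tray.

Emit:
{"name": "step_arm", "arguments": {"targets": "0 0 0 -1;0 0 0 -2;0 0 0 -3.5;0 0 0 -5;0 0 0 -6;0 0 0 -6;0 0 0 -6;0 0 0 -6;0 0 0 -6;0 0 0 -6;0 0 0 -6;0 0 0 -6"}}

```text
time_s: 18.27
tcp_pos: [0.4833, 0.3031, 0.1157]
ee_rot: [[0.935, -0.355, -0.001], [-0.355, -0.935, -0.001], [-0.001, 0.001, -1.0]]
wrist_force: [0.4, 0.9, -2.4]
gripper_width: 0.204
gripper_force: 30.0
```

Emit:
{"name": "step_arm", "arguments": {"targets": "0 0 0 -6;0 0 0 -6;0 0 0 -4;0 0 0 -3;0 0 0 -1.5;0 0 0 -0.7;0 0 0 0;0 0 0 0"}}

```text
time_s: 18.93
tcp_pos: [0.4834, 0.3032, 0.116]
ee_rot: [[1.0, 0.001, -0.0], [0.001, -1.0, -0.0], [-0.0, 0.0, -1.0]]
wrist_force: [-0.6, 0.5, -1.5]
gripper_width: 0.204
gripper_force: 30.0
```

```bash
python3 chk.py 11; python3 -c "
from h import *
s=sense();print(s['joints'],np.round(s['ee_rot'],3))"
```

```text
[0.48337838 0.30321849 0.11599793] lip tray x 0.12478464607042153 [-0.61468725  0.47180389 -1.51504894]
scene [213.  180.7] [205, 177, 15, 9, 40]
side [414.2 303.3] [404, 297, 20, 15, 98]
wrist [438.9 235.4] [418, 218, 42, 38, 1300]
wrist [433.9 281.7] [414, 263, 41, 37, 1238]
[ 4.83631507e+01  2.37101000e+01 -1.67836439e+01 -1.78973033e-03
 -4.95160067e+01  4.17079383e+01] [[ 1.     0.001 -0.   ]
 [ 0.001 -1.    -0.   ]
 [-0.     0.    -1.   ]]
```

Emit:
{"name": "step_arm", "arguments": {"targets": "-0.2 0.4 0 0;-0.4 0.8 0 0;-0.5 1.2 0 0;-0.5 1.6 0 0;-0.5 2 0 0;-0.5 2 0 0;-0.5 2 0 0;-0.5 2 0 0;-0.5 2 0 0;-0.5 2 0 0;-0.5 1.6 0 0;-0.5 1.4 0 0"}}

```text
time_s: 20.08
tcp_pos: [0.4268, 0.1116, 0.1164]
ee_rot: [[1.0, 0.001, -0.0], [0.001, -1.0, -0.0], [-0.0, 0.0, -1.0]]
wrist_force: [0.6, -0.1, -2.6]
gripper_width: 0.208
gripper_force: 30.0
```

Emit:
{"name": "step_arm", "arguments": {"targets": "-0.5 1 0.1 0;-0.4 0.7 0.2 0;-0.2 0.4 0.2 0;0 0.2 0.2 0;0 0 0.2 0;0 0 0 0;0 0 0 0"}}

```text
time_s: 20.67
tcp_pos: [0.4171, 0.0907, 0.1071]
ee_rot: [[1.0, 0.002, 0.0], [0.002, -1.0, -0.0], [0.0, 0.0, -1.0]]
wrist_force: [-0.2, -0.5, -2.1]
gripper_width: 0.205
gripper_force: 30.0
```

```bash
python3 chk.py 12; python3 - <<'E'
from h import *
c=load('wrist12')
P=px2w(c,[[439,235.4],[434,281.7]],c['tcp'][2]-.0385); print(((P-c['tcp'])@c['R']).round(4),P.round(4))
E
```

```text
[0.41714411 0.09073611 0.10707308] lip tray x 0.22518026461850071 [-0.18541283 -0.45616616 -2.11632099]
scene [263.9 210.7] [256, 206, 16, 10, 49]
side [373.4 255.4] [365, 250, 17, 10, 67]
wrist [433.9 242.5] [413, 222, 43, 41, 1366]
wrist [417.1 281.2] [397, 262, 41, 38, 1256]
[[0.0274 0.056  0.0385]
 [0.0042 0.0556 0.0385]] [[0.4446 0.0347 0.0687]
 [0.4214 0.0352 0.0687]]
```

The balls are drifting slowly back in the pan. The tool can't be tilted, so I'll empty the pan by pulling it out quickly from under the balls. First I'll move it forward so that the balls fall near the bowl's middle.

Emit:
{"name": "step_arm", "arguments": {"targets": "0 0.5 0 0;0 1 0 0;0 1 0 0;0 1 0 0;0 0.8 0 0;0 0.5 0 0;0 0.3 0 0;0 0 0 0;0 0 0 0"}}

```text
time_s: 21.57
tcp_pos: [0.417, 0.0391, 0.1073]
ee_rot: [[1.0, 0.001, 0.0], [0.001, -1.0, 0.0], [0.0, -0.0, -1.0]]
wrist_force: [-0.5, 0.8, -1.5]
gripper_width: 0.207
gripper_force: 30.0
```

```bash
python3 - <<'E'
from h import *
s=sense();print(s['tcp_pos'])
for k in('wrist','scene','side'):
    c=cap(k,k+'13');f=c['frame'].astype(int)
    m=(f[...,2]>1.5*f[...,0]+20)&(f[...,2]>1.3*f[...,1])
    if k=='scene': m[:,:150]=0;m[:,300:]=0
    _,L,S,C=cv2.connectedComponentsWithStats(m.astype(np.uint8))
    for i in range(1,len(S)):
        if S[i,4]>(150 if k=='wrist' else 15):
            print(k,C[i].round(1),S[i].tolist(),px2w(c,[C[i]],.068).round(3)[0])
E
```

```text
[0.41697058 0.03905588 0.10730281]
wrist [415.  260.9] [386, 222, 59, 78, 2668] [ 0.432 -0.007  0.068]
scene [279.8 214.5] [271, 209, 17, 11, 87] [ 0.423 -0.003  0.068]
side [361.3 247.7] [354, 243, 15, 9, 66] [ 0.423 -0.009  0.068]
side [328.7 348.2] [324, 341, 10, 14, 96] [0.732 0.209 0.068]
side [620.3 385.5] [614, 378, 14, 16, 89] [0.32  0.718 0.068]
side [194.  414.3] [190, 409, 8, 13, 45] [1.057 0.164 0.068]
side [205.5 431.2] [202, 427, 8, 10, 58] [1.058 0.213 0.068]
```

The balls average y ≈ -0.005, about 47 mm behind the lip, and the bowl's middle is at y 0.029. Expected backward drift is about 30 mm, so pull back now.

Emit:
{"name": "step_arm", "arguments": {"targets": "0 -4.1 0 0;0 -4.1 0 0;0 -4.1 0 0;0 -4.1 0 0;0 -2 0 0;0 -1 0 0;0 0 0 0;0 0 0 0;0 0 0 0"}}

```text
time_s: 22.47
tcp_pos: [0.416, 0.232, 0.1069]
ee_rot: [[1.0, 0.001, -0.001], [0.001, -1.0, -0.001], [-0.001, 0.001, -1.0]]
wrist_force: [-0.3, -1.3, -1.7]
gripper_width: 0.204
gripper_force: 30.0
```

```bash
python3 - <<'E'
from h import *
s=sense();print(s['tcp_pos'])
for k in('wrist','scene','side'):
    c=cap(k,k+'14');f=c['frame'].astype(int)
    m=(f[...,2]>1.5*f[...,0]+20)&(f[...,2]>1.3*f[...,1])
    if k=='scene': m[:,:150]=0;m[:,300:]=0
    _,L,S,C=cv2.connectedComponentsWithStats(m.astype(np.uint8))
    for i in range(1,len(S)):
        if S[i,4]>(150 if k=='wrist' else 8):
            print(k,C[i].round(1),S[i].tolist(),px2w(c,[C[i]],.02).round(3)[0])
o=np.hstack([cv2.resize(load('scene14')['frame'][150:270,190:350],(400,300),interpolation=cv2.INTER_CUBIC),cv2.resize(load('side14')['frame'][215:335,320:480],(400,300),interpolation=cv2.INTER_CUBIC)])
cv2.imwrite('pics/c14.png',o)
E
```

```text
[0.41599821 0.23200385 0.10694212]
wrist [625.8 246. ] [610, 231, 30, 30, 741] [0.423 0.041 0.02 ]
wrist [368.1 414.1] [237, 399, 253, 27, 2167] [0.303 0.198 0.02 ]
wrist [197.9 415.5] [149, 406, 91, 19, 570] [0.301 0.316 0.02 ]
scene [267.  149.1] [264, 146, 7, 7, 37] [0.861 0.297 0.02 ]
scene [270.3 230.4] [264, 227, 15, 7, 51] [0.412 0.021 0.02 ]
side [276.9 258.9] [275, 257, 4, 5, 14] [ 0.605 -0.174  0.02 ]
side [368.3 265.1] [362, 260, 12, 12, 82] [0.42  0.021 0.02 ]
side [328.6 348.1] [324, 341, 10, 14, 97] [0.706 0.179 0.02 ]
side [620.4 385.6] [614, 378, 14, 16, 88] [0.272 0.715 0.02 ]
side [193.9 414. ] [190, 408, 8, 14, 45] [1.048 0.13  0.02 ]
side [205.5 431.2] [202, 427, 8, 10, 58] [1.05  0.183 0.02 ]
```

All balls appear at the bowl, around (0.42, 0.02). Now carrying the empty scoop back to its free area.

Emit:
{"name": "step_arm", "arguments": {"targets": "0 1 -1 0;0 2.5 -1 0;0 3.5 -1 0;0 3.5 -1 0;0 3.5 -1 0;0 3.5 0 0;0 3.5 0 0;0 3.5 0 0;0 3.5 0 0;0 3.5 0 0;0 3.5 0 0;0.4 3 0 0"}}

```text
time_s: 23.62
tcp_pos: [0.4192, -0.1495, 0.1581]
ee_rot: [[1.0, -0.001, 0.0], [-0.001, -1.0, 0.0], [0.0, -0.0, -1.0]]
wrist_force: [0.9, 0.6, -1.5]
gripper_width: 0.206
gripper_force: 30.0
```

Emit:
{"name": "step_arm", "arguments": {"targets": "1.2 3 0 0;1.2 3 0 0;1.2 2.5 0 0;0.8 2 0 0;0 1 0 0;0 0 1 0;0 0 2 0;0 0 2 0;0 0 2 0;0 0 1 0;0 0 0 0;0 0 0 0"}}

```text
time_s: 24.62
tcp_pos: [0.4648, -0.2614, 0.0774]
ee_rot: [[1.0, 0.002, -0.001], [0.002, -1.0, -0.0], [-0.001, 0.0, -1.0]]
wrist_force: [0.8, 0.0, -0.6]
gripper_width: 0.205
gripper_force: 30.0
```

```bash
python3 - <<'E'
from h import *
s=sense();print(s['tcp_pos'],s['wrist_force'])
a=cap('scene','s15');b=cap('side','d15')
print(w2px(a,[[.413,-.34,.0]]))
o=np.vstack([np.hstack([cv2.resize(a['frame'][200:260,230:310],(400,300),interpolation=cv2.INTER_CUBIC),cv2.resize(b['frame'][230:290,330:410],(400,300),interpolation=cv2.INTER_CUBIC)]),
cv2.resize(a['frame'][215:305,300:540],(800,300),interpolation=cv2.INTER_CUBIC)])
cv2.imwrite('pics/c15.png',o)
E
```

```text
[ 0.46482326 -0.26141722  0.07737115] [ 0.77427064  0.03374938 -0.63394787]
[[401.25739557 271.9873546 ]]
```

View pics/c15.png

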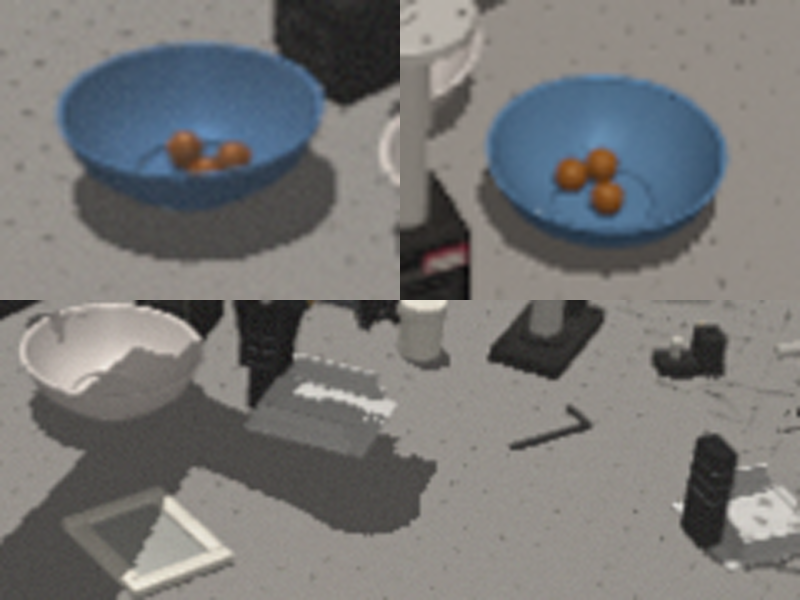

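All three balls lie in the blue bowl, and the set-down spot is clear. Lowering.

Emit:
{"name": "step_arm", "arguments": {"targets": "0 0 1 0;0 0 0.8 0;0 0 0.4 0;0 0 0.2 0;0 0 0.1 0;0 0 0 0;0 0 0 0;0 0 0 0"}}

```text
time_s: 25.38
tcp_pos: [0.4655, -0.2618, 0.0525]
ee_rot: [[1.0, 0.001, 0.001], [0.001, -1.0, -0.0], [0.001, 0.0, -1.0]]
wrist_force: [0.7, 0.2, -1.2]
gripper_width: 0.205
gripper_force: 30.0
```

Emit:
{"name": "step_arm", "arguments": {"targets": "0 0 0.05 0;0 0 0 0;0 0 0 0"}}

```text
time_s: 25.63
tcp_pos: [0.4653, -0.2617, 0.0519]
ee_rot: [[1.0, 0.001, 0.0], [0.001, -1.0, -0.0], [0.0, 0.0, -1.0]]
wrist_force: [0.5, 0.4, -1.5]
gripper_width: 0.205
gripper_force: 30.0
```

Emit:
{"name": "step_arm", "arguments": {"targets": "0 0 0.05 0;0 0 0.05 0;0 0 0 0;0 0 0 0"}}

```text
time_s: 25.97
tcp_pos: [0.4654, -0.2618, 0.0512]
ee_rot: [[1.0, 0.002, 0.0], [0.002, -1.0, -0.0], [0.0, 0.0, -1.0]]
wrist_force: [-1.2, 0.8, 3.1]
gripper_width: 0.203
gripper_force: 30.0
```

Emit:
{"name": "step_arm", "arguments": {"targets": "0 0 0 0;0 0 0 0;0 0 0 0;0 0 0 0;0 0 0 0;0 0 0 0;0 0 0 0;0 0 0 0", "claw": 6}}

```text
time_s: 26.63
tcp_pos: [0.4652, -0.2617, 0.0507]
ee_rot: [[1.0, 0.001, -0.0], [0.001, -1.0, -0.0], [-0.0, 0.0, -1.0]]
wrist_force: [0.4, 1.1, -0.5]
gripper_width: 0.665
gripper_force: 0.0
```

Emit:
{"name": "step_arm", "arguments": {"targets": "0 0 -0.5 0;0 0 -1 0;0 0 -2 0;0 0 -3 0;0 0 -3 0;0 0 -3 0;0 0 -2 0;0 0 -1 0;0 0 0 0"}}

```text
time_s: 27.38
tcp_pos: [0.4665, -0.2621, 0.209]
ee_rot: [[1.0, 0.002, 0.006], [0.002, -1.0, -0.002], [0.006, 0.002, -1.0]]
wrist_force: [0.6, -0.6, -0.4]
gripper_width: 0.691
gripper_force: 0.0
```

```bash
python3 - <<'E'
from h import *
s=sense();print(s['time_s'],s['tcp_pos'],s['gripper_width'],s['wrist_force'])
c=cap('wrist','w16'); a=cap('scene','s16')
o=np.array([.465,-.2617,0]);L=np.array([[-9,-15,78],[9,15,78],[91,-40,1],[91,40,1]])/1e3
W=np.c_[L[:,1],-L[:,0],L[:,2]]+o   # scoop x -> world -y
p=w2px(c,W).round(0);print(p.tolist())
g=cv2.cvtColor(c['frame'],cv2.COLOR_BGR2GRAY)
t=p[:2].mean(0).astype(int);d=(g<60).astype(np.uint8);_,Lb,S,C=cv2.connectedComponentsWithStats(d)
print('post blob',t,Lb[t[1],t[0]],S[Lb[t[1],t[0]]],C[Lb[t[1],t[0]]])
f=a['frame'].astype(int);m=(f[...,2]>1.5*f[...,0]+20)&(f[...,2]>1.3*f[...,1]);ys,xs=np.where(m[215:240,250:290]);print('balls',len(xs),xs.mean()+250,ys.mean()+215)
E
```

```text
27.3833 [ 0.46649894 -0.26211233  0.20903092] 0.6913782972526343 [ 0.57012246 -0.56815734 -0.42673367]
[[305.0, 261.0], [331.0, 220.0], [417.0, 260.0], [423.0, 172.0]]
post blob [318 240] 20 [ 306  216   25   44 1054] [317.93263757 237.16698292]
balls 51 270.3333333333333 230.37254901960785
```

The post's top is where it should be for an upright scoop (predicted (318,240), seen (318,237)). The gripper is clear and the balls are still in the blue bowl. Handing in.

```bash
python3 -c "
from station import r
print(r.finish_job())"
```

```text
the job is handed in; nothing more can be done
None
```

The three amber balls are in the blue dish, and the scoop stands upright on the table, released. The tool can't tilt, so I emptied the pan by pulling it quickly out from under the balls rather than tipping it; I handed the job in at about 27 s, and no verdict came back.

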